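# Coffee corner: everything back on its slate

### The job

The counter has just been wiped: put the sugar jar, the pepper mill, the square tin and the oblong tin back, each upright and centred on the slate coaster of its own shape and size (the jar on the large round one, the mill on the small round one), with the two tins turned square with their coasters. Set them down rather than dropping them, knock nothing over, and leave the cup and the potted plant where they are.

Things in the scene. Friction and masses are not known exactly. Their poses are not given: they have to be found in the camera images.
- sugar_jar: Sugar jar: white ceramic cylinder 62 mm across and 80 mm high, with a flat wooden lid on top, 56 mm across and 10 mm thick, fixed to it (90 mm high in all); about 0.3 kg. Grip it by the ceramic below the lid, in any direction. Loose, stands upright on the worktop at the start. Origin: centre of its underside; z up. Belongs on the large round coaster.
- pepper_mill: Pepper mill: dark turned wood, foot 38 mm across, narrow waist (30 mm, 34 to 48 mm up), above it a straight head 33 mm across from 64 to 100 mm up, and a steel button on top (12 mm across, 5 mm high; 105 mm high in all); about 0.16 kg. Grip it by the head, in any direction. Loose, stands upright on the worktop at the start. Origin: centre of its underside; z up. Belongs on the small round coaster.
- tea_tin: Square tin: plain steel box with a flat closed top, 54 x 54 mm, 90 mm high, about 0.22 kg. Loose, stands upright on the worktop at the start. Origin: centre of its underside; z up. x and y are square to its sides. Belongs on the square coaster.
- biscuit_tin: Oblong tin: plain grey painted box with a flat closed top, 84 mm (along its x) by 40 mm (along its y), 85 mm high, about 0.25 kg. Grip it across the 40 mm. Loose, stands upright on the worktop at the start. Origin: centre of its underside; z up. Belongs on the oblong coaster.
- slate_large_round: Slate coaster, dark grey, 6 mm thick, stuck to the worktop, so it does not move. Origin: centre of its underside, at worktop height (z = 0); its top is at z = 6 mm. Round, 86 mm across.
- slate_small_round: Slate coaster, dark grey, 6 mm thick, stuck to the worktop, so it does not move. Origin: centre of its underside, at worktop height (z = 0); its top is at z = 6 mm. Round, 62 mm across.
- slate_square: Slate coaster, dark grey, 6 mm thick, stuck to the worktop, so it does not move. Origin: centre of its underside, at worktop height (z = 0); its top is at z = 6 mm. Square, 78 x 78 mm, sides square to its x and y.
- slate_oblong: Slate coaster, dark grey, 6 mm thick, stuck to the worktop, so it does not move. Origin: centre of its underside, at worktop height (z = 0); its top is at z = 6 mm. Oblong, 108 mm along its x, 64 mm along its y.
- cup: Bystander: blue ceramic cup, 62 mm across, 62 mm high, empty, handle at its +y side reaching to about 60 mm from the axis. Loose, stands among the work. Origin: centre of its underside. Leave it where it is.
- plant: Bystander: small plant in a terracotta pot, pot 66 mm across at the top and 55 mm high, leaves to about 105 mm high and 45 mm from the axis. Loose, stands among the work. Origin: centre of its underside. Leave it where it is.
Not all that is in view belongs to the job. What is shaped like the sugar_jar but purple or red is not meant.

How it is judged:
By the outcome, as a careful person would: the job done as asked, in the order asked, and still so for the second after the job is handed in, with the robot touching nothing.
It also fails if it takes over 128 s, if anything falls off the work surface, if the arm or the gripper's body presses on something with over 40 N, if the wrist force passes 120 N, or if a joint passes its speed limit or range.

### The arm

A 7-joint arm with a two-finger parallel gripper is mounted at the origin on the work surface. World frame = base frame: x ahead of the robot, y to its left, z up, the work surface at z = 0. Lengths are in mm, angles in rad, forces in N, time in s.
With the tool pointing down it reaches from about 400 to 850 mm from the base axis. Payload 10.4 kg.
Tool frame: the origin (TCP) lies on the centre line of the jaws, within the pads' length; the fingertips stand 17 mm ahead of it and the grasp point (between the pads) lies 2 mm behind it (ctrl.tcp_to_tips is the distance from the TCP to the fingertips, in mm); z points along the fingers, y is the line along which they close (so a half turn about z gives the same grasp; the last joint's range is limited). The gripper opens to 87 mm and grips with 3 to 60 N. Pads are 19 mm wide; open, the fingers measure 117 mm over their backs; the gripper's body (75 mm by 190 mm) begins 51 mm behind the grasp point.
Start: joints at [1.084, 0.332, -0.065, 1.46, 0.022, 1.35, -0.088], TCP at [279.617, -558.985, 239.576] pointing down, gripper open.
Joint ranges: [-2.6, 2.6], [-0.5, 2.12], [-1.47, 1.34], [0.16, 2.42], [-1.27, 4.41], [0.06, 2.06], [-2.6, 2.6]. Speed limits (rad/s): [2.22, 2.22, 2.79, 2.79, 3.14, 3.14, 3.14].

### API

Orientations are given as a rotation vector (axis times angle).
In Python, from plant import ctrl gives the robot as it stands. The module is installed in compiled form; this text tells all that it offers.
- The arm moves only by the tool drive_tool, never from a script. Its argument "deltas" is one flat list of numbers, 6 for each row, row after row: the shift along the tool's x, y, z scaled (see below), then the turn, a rotation vector about the tool's x, y, z scaled (see below). A call has exactly 10 rows; each row shifts and turns the commanded pose from where the row before left it, along the tool's axes as they then stand; what a row does not reach is not made up. The controller multiplies each number of a shift by 0.3 m and each number of a turn by 360 degrees. A row lasts 1/10 s, in which the tool goes at most 50 mm and 8.59 degrees, less where a joint would pass 70% of its speed; a pose out of reach is approached as far as the arm can. A call with a number of a shift or a turn outside -1 to 1 is refused whole. A call with a gripper value outside its range is refused whole. "fingers" is the opening, from 0 (shut) to 1 (fully open), set as the call begins (left out, the last holds). The fingers move at their own pace and stop on an object; "force" is the grip in N (left out, the last holds). Time passes only in rows, so rows that do not move let the fingers close, or fill a call up. It gives the time, the measured TCP pose, the force, the opening and the grip force at its end, in the units of the state.
- ctrl.observe(): the state, without advancing time (a new reading comes with each control period).
- ctrl.read_camera(name): name is "scene" or "top" or "wrist"; returns a dict with "pixels" (480x640x3 uint8, red, green, blue), "fx", "fy", "cx", "cy" (pixels), "R" (3x3) and "t" (3): a world point X has camera coordinates R X + t. Camera axes: x right, y down, z forward; pixel columns grow to the right and rows downward; lengths in mm; the calibration is good to about 2 mm. The wrist camera is an equidistant fisheye: a pixel r from the principal point sees the ray r / f radians off the axis. A picture is of the moment at which its call begins. There is no depth.
- ctrl.job_done(): hands the job in; it is judged then, once.
The state is a dict: "time": time; "qpos": joint angles; "qvel": joint speeds; "effort": joint torques, N m; "position": TCP position; "eef_rot": TCP orientation; "contact_force": force on the tool from outside, world axes, zero at the start; "ft_torque": the same for the moment, N m; "grip_width": finger opening in mm; "grasp_force": force on a finger pad.
Only numpy, scipy, OpenCV 4.12 (cv2) and the standard library are available. Lean on these libraries where they do the work, as an engineer would, in place of code of your own. Each camera call takes 0.05 s, during which the arm holds its last target. There are 200 camera calls.

## Working session

There is one attempt and no reset: what is moved stays moved. The work goes in short steps, Python scripts to look and compute and a tool call to move; the robot and the scene stay as the last step left them, time stands still between calls to the robot, and variables do not carry over. Pictures are saved under pics/ and viewed, at most 14 in all, crops included, and the job is handed in when it is done.

Besides the shell and the picture viewer there is one more tool, called after "Emit:" as name(argument=value, ...), one argument or row to a line, values as JSON. drive_tool: Moves the arm, as the interface text tells. Shifts and turns lie within -1 to 1; 1 stands for 0.3 m of shift or 360 degrees of turn. Its arguments: {"type":"object","properties":{"deltas":{"type":"array","items":{"type":"number","minimum":-1,"maximum":1}},"fingers":{"type":"number"},"force":{"type":"number"}},"required":["deltas"]}

```bash
mkdir -p pics
python3 - <<'E'
from plant import ctrl
import cv2
s=ctrl.observe(); print({k:s[k] for k in('time','position','eef_rot','grip_width')})
for n in('scene','top','wrist'):
    c=ctrl.read_camera(n); cv2.imwrite(f'pics/{n}0.png',c['pixels'][:,:,::-1])
    print(n,c['fx'],c['cx'],c['cy'],c['R'],c['t'])
E
```

```text
{'time': 0.0, 'position': array([ 279.4754428 , -558.63739387,  238.7449411 ]), 'eef_rot': array([-3.05611049e+00, -7.21839919e-01,  5.38526163e-04]), 'grip_width': 86.92927137272585}
scene 524.6583274978551 316.905267200136 239.34953010556092 [[ 0.82379364  0.56666004 -0.01613795]
 [ 0.45137081 -0.67288072 -0.58608526]
 [-0.34297001  0.47552911 -0.81008866]] [-470.52856218 -236.96026904 1412.18268533]
top 596.0799948322805 316.5174112084552 232.66882465129723 [[ 0.00847994 -0.99994249  0.00656581]
 [-0.99426816 -0.00913128 -0.10652438]
 [ 0.10657821 -0.00562486 -0.99428841]] [ -24.95712315  587.15338224 1524.03630476]
wrist 371.64829954431775 317.2285117708632 241.2363064392547 [[ 0.4471825  -0.89444093 -0.00179859]
 [-0.86551    -0.43322382  0.25141514]
 [-0.22565518 -0.11087175 -0.96787768]] [-623.44478495  -30.66758423  390.90169629]
```

View pics/top0.png

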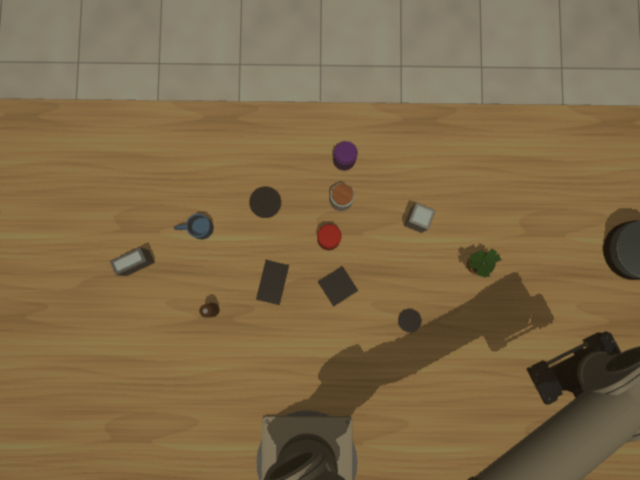

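View pics/scene0.png

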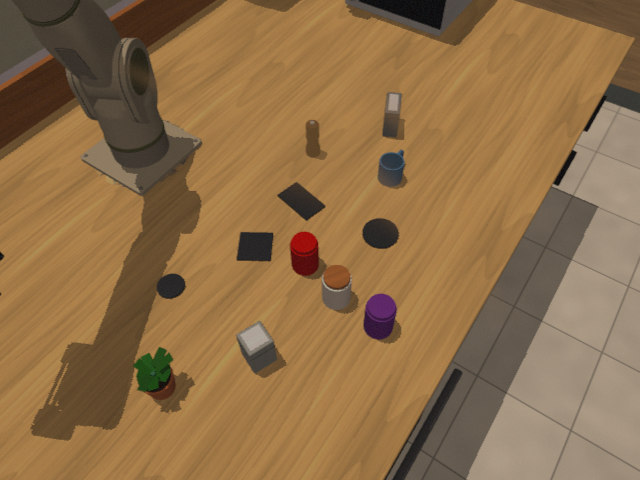

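The top view shows the coasters: large round (265,202), small round (409,320), square (338,286) and oblong (272,282). The objects are the jar (342,196), square tin (421,216), oblong tin (131,261), mill (209,310), cup (200,226) and plant (483,262). The red (329,236) and purple (345,155) jars are decoys.

```bash
cat > h.py <<'E'
import numpy as np, cv2
from scipy.spatial.transform import Rotation as Ro
def ray(c,uv):
    uv=np.atleast_2d(np.asarray(uv,float)); d=(uv-[c['cx'],c['cy']])/[c['fx'],c['fy']]
    if c.get('fish'):
        r=np.linalg.norm(d,axis=1,keepdims=True)+1e-9
        v=np.hstack([d/r*np.sin(r),np.cos(r)])
    else: v=np.hstack([d,np.ones((len(d),1))])
    R=np.array(c['R']); return -R.T@np.array(c['t']), v@R
def onplane(c,uv,z):
    o,v=ray(c,uv); return (o+v*((z-o[2])/v[:,2:]))[:,:2]
def proj(c,X):
    p=np.array(c['R'])@np.array(X,float)+np.array(c['t'])
    if c.get('fish'):
        a=np.hypot(p[0],p[1]); th=np.arctan2(a,p[2]); k=p[:2]/a*th
    else: k=p[:2]/p[2]
    return k*[c['fx'],c['fy']]+[c['cx'],c['cy']]
def cam(n):
    from plant import ctrl
    c=dict(ctrl.read_camera(n)); c['fish']=n=='wrist'; return c
def blob(c,mask,seed,z):
    """contour containing/nearest the seed pixel -> minAreaRect on plane z: centre, size, angle of long side(deg), n px"""
    cs,_=cv2.findContours(mask.astype(np.uint8),cv2.RETR_EXTERNAL,cv2.CHAIN_APPROX_NONE)
    cs=[k for k in cs if cv2.contourArea(k)>15]
    k=max(cs,key=lambda k:cv2.pointPolygonTest(k,tuple(map(float,seed)),True))
    P=onplane(c,k[:,0,:],z).astype(np.float32)
    m=cv2.moments(cv2.convexHull(P)); b=cv2.boxPoints(cv2.minAreaRect(P)); e1,e2=b[1]-b[0],b[2]-b[1]
    L1,L2=np.linalg.norm(e1),np.linalg.norm(e2); e=e1 if L1>L2 else e2
    return np.r_[m['m10']/m['m00'],m['m01']/m['m00'],max(L1,L2),min(L1,L2),np.degrees(np.arctan2(e[1],e[0]))%180,cv2.contourArea(k)].round(1)
E
cat > a.py <<'E'
from h import *
c=cam('top'); im=c['pixels'].astype(int); mx=im.max(2); sat=mx-im.min(2)
for n,p in dict(L=(265,202),S=(409,320),Q=(338,286),O=(272,282),jar=(342,192),tea=(422,215),bis=(129,262),mill=(206,311)).items(): print(n,im[p[1],p[0]])
dark=mx<62
for n,p in dict(L=(265,202),S=(409,320),Q=(338,286),O=(272,282)).items(): print(n,blob(c,dark,p,6))
br=(mx>120)&(sat<40)
print('tea',blob(c,br,(422,215),90)); print('bis',blob(c,br,(129,262),85))
print('jar',blob(c,(im[:,:,0]-im[:,:,2]>50)&(mx<170)&(im[:,:,1]<110),(342,193),90))
print('mill',blob(c,mx<80,(208,310),60))
print('cup',blob(c,im[:,:,2]-im[:,:,0]>10,(200,226),62),'plant',blob(c,im[:,:,1]-im[:,:,0]>15,(483,262),90))
E
python3 a.py
python3 - <<'E'
import cv2
a=cv2.imread('pics/top0.png')[130:350,100:520]; cv2.imwrite('pics/t1.png',cv2.resize(a,(798,418),interpolation=cv2.INTER_CUBIC))
E
```

```text
L [53 45 37]
S [53 48 39]
Q [55 47 39]
O [54 47 39]
jar [121  75  41]
tea [144 148 134]
bis [142 145 131]
mill [112 108  92]
L [672.1 118.6  78.1  77.5  46.  656. ]
S [ 362.2 -264.7   55.    54.4   89.6  347. ]
Q [450.9 -75.9  72.2  71.9  33.  709. ]
O [458.8  95.5 101.6  58.7 167.  809. ]
tea [ 626.9 -284.8   42.8   42.8  158.5  252. ]
bis [507.1 453.2  64.7  23.5 115.7 212. ]
jar [4.049000e+02 5.400000e+00 1.627400e+03 8.053000e+02 9.040000e+01
 1.314985e+05]
mill [387.2 249.   45.5  35.1  90.5 202. ]
cup [597.1 277.4  47.1  44.7  10.1 227. ] plant [ 513.2 -440.    62.9   60.2  112.3  248. ]
```

View pics/t1.png

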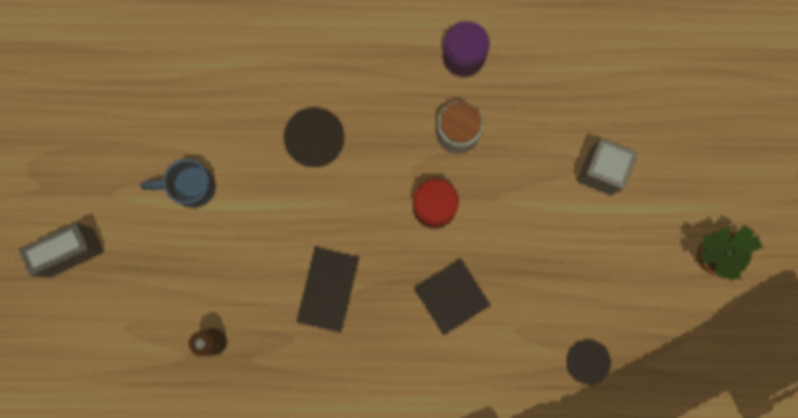

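View pics/wrist0.png

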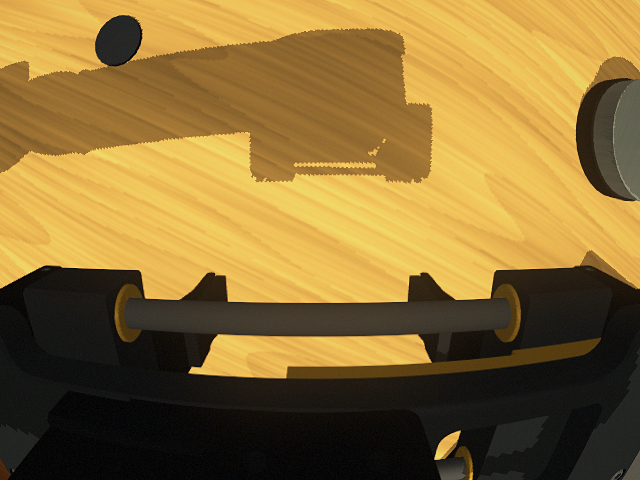

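The crop confirms all the shapes and shows both tins' top faces clear. The wrist view shows only the small round coaster at (118,40), with the fingers along the bottom. The jar and mill masks need fixing, which I'll do with flood fills in two views.

```bash
cat >> h.py <<'E'
def flood(c,seed,tol=14):
    im=np.ascontiguousarray(cv2.medianBlur(c['pixels'],3)); m=np.zeros((482,642),np.uint8)
    cv2.floodFill(im,m,tuple(int(round(s)) for s in seed),0,(tol,)*3,(tol,)*3,4|cv2.FLOODFILL_MASK_ONLY|cv2.FLOODFILL_FIXED_RANGE|(1<<8))
    return m[1:-1,1:-1]
E
python3 - <<'E'
from h import *
t=cam('top'); s=cam('scene')
for n,a,b,z in [('jar',(342,193),(338,275),90),('tea',(422,215),(256,337),90),('bis',(129,262),(394,102),85),('red',(329,236),(304,241),90),('purple',(345,153),(380,305),90),('L',(265,202),(381,233),6),('S',(409,320),(171,287),6),('Q',(338,286),(256,246),6),('O',(272,282),(302,202),6),('millbut',(206,311),(312,122),105)]:
    for c,p in((t,a),(s,b)): print(n,*blob(c,flood(c,p),p,z),sep=' ')
w=cam('wrist');o=-np.array(w['R']).T@w['t']; print(o)
E
```

```text
jar 681.4 -83.6 53.8 48.1 0.3 311.0
jar 678.3 -84.1 50.9 50.2 34.0 427.5
tea 627.0 -284.7 38.7 38.5 68.4 203.0
tea 624.9 -284.8 39.2 38.6 68.2 359.0
bis 506.9 453.2 64.4 21.4 115.7 189.5
bis 505.0 453.3 61.2 21.0 119.4 104.0
red 574.4 -51.7 53.3 51.7 45.2 336.5
red 574.1 -52.5 51.3 48.6 86.2 356.0
purple 788.3 -91.2 56.4 53.0 44.9 344.5
purple 788.7 -93.6 52.6 51.1 79.5 495.0
L 671.9 118.7 78.3 77.3 0.9 677.0
L 670.8 113.1 82.9 72.9 166.5 705.0
S 361.8 -264.7 57.8 56.2 68.8 369.0
S 362.1 -265.7 60.0 57.8 156.2 479.5
Q 450.7 -75.9 74.3 74.0 123.0 747.5
Q 451.1 -78.1 76.6 76.1 123.3 828.5
O 459.2 95.5 103.5 59.5 167.0 836.5
O 459.8 92.3 107.6 62.2 167.5 778.0Traceback (most recent call last):
  File "<stdin>", line 4, in <module>
  File "h.py", line 25, in blob
    k=max(cs,key=lambda k:cv2.pointPolygonTest(k,tuple(map(float,seed)),True))
ValueError: max() iterable argument is empty
```

Emit:
drive_tool(
  deltas=[0.146,-0.063,0,0,0,0,0.146,-0.063,0,0,0,0,0.146,-0.063,0,0,0,0,0.146,-0.063,0,0,0,0,0.146,-0.063,0,0,0,0,0.146,-0.063,0,0,0,0,0.146,-0.063,0,0,0,0,0.146,-0.063,0,0,0,0,0.146,-0.063,0,0,0,0,0.146,-0.063,0,0,0,0],
  fingers=1,
)

```text
time: 1.3
position: [587.8, -192.5, 239.7]
eef_rot: [3.057, 0.721, 0.0]
contact_force: [0.4, -1.5, 0.7]
grip_width: 86.9
grasp_force: 0.0
```

Emit:
drive_tool(
  deltas=[0.146,-0.063,0,0,0,0,0.146,-0.063,0,0,0,0,0.146,-0.063,0,0,0,0,0,0,0.03,0,0,0,0,0,0.03,0,0,0,0,0,0.03,0,0,0,0,0,0.03,0,0,0,0,0,0,0,0,0,0,0,0,0,0,0,0,0,0,0,0,0],
)

```text
time: 2.3
position: [679.1, -84.9, 204.3]
eef_rot: [3.057, 0.721, 0.001]
contact_force: [-0.5, -0.3, -0.1]
grip_width: 87.1
grasp_force: 0.0
```

```bash
cat >> h.py <<'E'
def state():
    from plant import ctrl
    s=ctrl.observe(); R=Ro.from_rotvec(s['eef_rot']).as_matrix()
    print('t',round(s['time'],2),'pos',np.round(s['position'],1),'yaw',round(float(np.degrees(np.arctan2(R[1,0],R[0,0]))),2),'zax',R[:,2].round(3),'w',round(s['grip_width'],1),'q',np.round(s['qpos'],2),'F',np.round(s['contact_force'],1),'g',round(float(s['grasp_force']),1))
    return np.array(s['position']),R
def rel(p,R,X): # shift in tool axes, units of 0.3 m
    d=R.T@(np.array(X,float)-p); print('to',X,'mm',d.round(1),'units',(d/300).round(4))
E
python3 - <<'E'
from h import *
p,R=state(); w=cam('wrist'); cv2.imwrite('pics/w1.png',w['pixels'][:,:,::-1])
q=proj(w,[680,-84,90]); print(q)
print(blob(w,flood(w,q,25),q,90)); rel(p,R,[680,-84,45])
E
```

```text
t 2.3 pos [679.1 -84.9 204.3] yaw 26.54 zax [ 0.001 -0.    -1.   ] w 87.1 q [ 0.31  0.51 -0.37  1.32  0.18  1.35 -1.16] F [-0.5 -0.3 -0.1] g 0.0
[317.72316101 240.83590639]
[ 679.3  -82.8   54.7   54.4   53.1 4236. ]
to [680, -84, 45] mm [  1.1  -0.5 159.3] units [ 0.0037 -0.0018  0.5309]
```

View pics/w1.png

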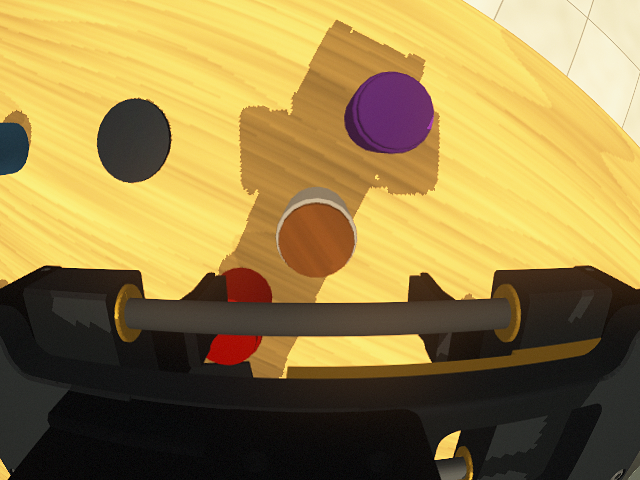

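The wrist view shows the jar lid at (317,237), the large coaster at (134,140), and red and purple clear of the finger paths.

Emit:
drive_tool(
  deltas=[0.0037,-0.0057,0.06,0,0,0,0,0,0.1,0,0,0,0,0,0.1,0,0,0,0,0,0.1,0,0,0,0,0,0.07,0,0,0,0,0,0.05,0,0,0,0,0,0.034,0,0,0,0,0,0,0,0,0,0,0,0,0,0,0,0,0,0,0,0,0],
)

```text
time: 3.35
position: [680.0, -82.5, 50.8]
eef_rot: [3.057, 0.722, 0.003]
contact_force: [-1.1, 0.5, -0.3]
grip_width: 86.7
grasp_force: 0.0
```

Emit:
drive_tool(
  deltas=[0,0,0,0,0,0,0,0,0,0,0,0,0,0,0,0,0,0,0,0,0,0,0,0,0,0,0,0,0,0,0,0,0,0,0,0,0,0,0,0,0,0,0,0,0,0,0,0,0,0,0,0,0,0,0,0,0,0,0,0],
  fingers=0.5,
  force=20,
)

```text
time: 4.35
position: [679.4, -82.7, 49.5]
eef_rot: [3.057, 0.722, 0.001]
contact_force: [-0.4, -1.2, 2.6]
grip_width: 61.3
grasp_force: 20.0
```

Run:
```python
from h import *
p,R=state(); c=cam('top'); 
rel(p,R,[671.7,118.0,130])
```

```text
t 4.35 pos [679.4 -82.7  49.5] yaw 26.57 zax [ 0. -0. -1.] w 61.3 q [ 0.3   0.64 -0.35  1.46  0.23  1.08 -1.2 ] F [-0.4 -1.2  2.6] g 20.0
to [671.7, 118.0, 130] mm [  82.9 -182.9  -80.5] units [ 0.2765 -0.6097 -0.2684]
```

Emit:
drive_tool(
  deltas=[0,0,-0.03,0,0,0,0,0,-0.07,0,0,0,0,0,-0.1,0,0,0,0,0,-0.068,0,0,0,0.05,-0.11,0,0,0,0,0.05,-0.11,0,0,0,0,0,0,0,0,0,0,0,0,0,0,0,0,0,0,0,0,0,0,0,0,0,0,0,0],
)

```text
time: 5.4
position: [676.3, -11.5, 129.5]
eef_rot: [3.058, 0.719, -0.001]
contact_force: [-0.0, 0.2, -3.4]
grip_width: 61.2
grasp_force: 20.0
```

Run:
```python
from h import *
p,R=state(); w=cam('wrist'); cv2.imwrite('pics/w2.png',w['pixels'][:,:,::-1])
q=proj(w,[671.7,118,6]); print(q,w['pixels'][int(q[1]),int(q[0])])
print(blob(w,flood(w,q,20),q,6)); rel(p,R,[671.7,118.0,130])
```

```text
t 5.4 pos [676.3 -11.5 129.5] yaw 26.48 zax [-0.001 -0.001 -1.   ] w 61.2 q [ 0.22  0.55 -0.38  1.42  0.21  1.21 -1.29] F [-0.   0.2 -3.4] g 20.0
[164.16593632 171.41983519] [71 66 61]
[ 670.5  119.3   84.8   82.9   29.8 8210. ]
to [671.7, 118.0, 130] mm [  53.6 -117.9   -0.6] units [ 0.1786 -0.3932 -0.0019]
```

View pics/w2.png

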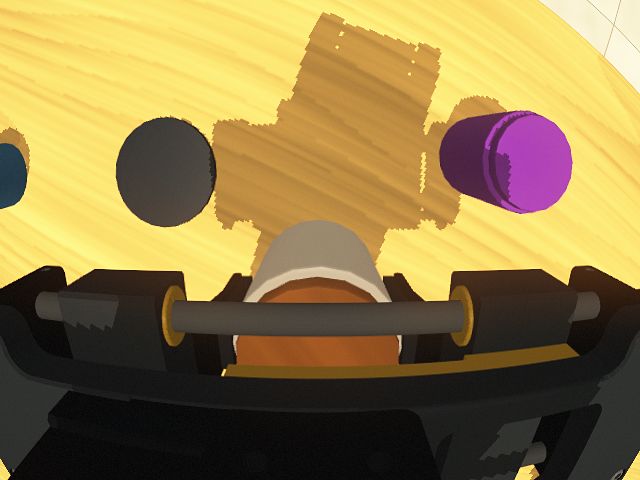

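The wrist view has the jar held at (320,300) and the coaster unobstructed at (165,172).

Emit:
drive_tool(
  deltas=[0.0594,-0.1324,0,0,0,0,0.0594,-0.1324,0,0,0,0,0.0592,-0.1322,0,0,0,0,0,0,0.07,0,0,0,0,0,0.09,0,0,0,0,0,0.05,0,0,0,0,0,0.02,0,0,0,0,0,0.009,0,0,0,0,0,0,0,0,0,0,0,0,0,0,0],
)

```text
time: 6.45
position: [671.7, 120.4, 59.3]
eef_rot: [3.058, 0.721, 0.003]
contact_force: [0.5, 0.2, -4.1]
grip_width: 61.3
grasp_force: 20.0
```

Run:
```python
from h import *
p,R=state(); rel(p,R,[671,119,55.5])
```

```text
t 6.45 pos [671.7 120.4  59.3] yaw 26.55 zax [ 0.002  0.    -1.   ] w 61.3 q [ 0.04  0.63 -0.4   1.46  0.26  1.1  -1.52] F [ 0.5  0.2 -4.1] g 20.0
to [671, 119, 55.5] mm [-1.3  0.9  3.8] units [-0.0042  0.003   0.0127]
```

Emit:
drive_tool(
  deltas=[-0.002,0.002,0.003,0,0,0,0,0,0.003,0,0,0,0,0,0.003,0,0,0,0,0,0.002,0,0,0,0,0,0.001,0,0,0,0,0,0,0,0,0,0,0,0,0,0,0,0,0,0,0,0,0,0,0,0,0,0,0,0,0,0,0,0,0],
)

```text
time: 7.45
position: [670.9, 119.5, 55.5]
eef_rot: [3.057, 0.722, 0.001]
contact_force: [-3.2, -1.0, 5.3]
grip_width: 61.2
grasp_force: 20.0
```

Emit:
drive_tool(
  deltas=[0,0,0,0,0,0,0,0,0,0,0,0,0,0,0,0,0,0,0,0,0,0,0,0,0,0,0,0,0,0,0,0,-0.03,0,0,0,0,0,-0.09,0,0,0,0,0,-0.14,0,0,0,0,0,-0.14,0,0,0,0,0,-0.1,0,0,0],
  fingers=1,
)

```text
time: 8.45
position: [671.3, 119.9, 208.6]
eef_rot: [-3.057, -0.722, -0.006]
contact_force: [-0.0, 0.0, 0.3]
grip_width: 86.8
grasp_force: 0.0
```

Run:
```python
from h import *
p,R=state(); t=cam('top'); im=t['pixels'].astype(int); mx=im.max(2)
print(blob(t,flood(t,(342-75,193),14),(267,193),90))
m=((mx>90)&(np.ptp(im,axis=2)<35)).astype(np.uint8); r=m[300:322,195:220]; y,x=np.nonzero(r)
q=[x.mean()+195,y.mean()+300]; b=onplane(t,[q],105)[0]; print(q,len(x),b)
s=cam('scene'); q=proj(s,[*b,105]); print(q, s['pixels'][114:130:2,312])
rel(p,R,[*b,200])
```

```text
t 8.45 pos [671.3 119.9 208.6] yaw 26.58 zax [ 0.003  0.001 -1.   ] w 86.8 q [ 0.05  0.51 -0.42  1.32  0.21  1.36 -1.48] F [-0.   0.   0.3] g 0.0
[ 613.4  117.4  532.   150.    20.3 9515. ]
[np.float64(204.75), np.float64(310.75)] 20 [384.72217295 252.61853221]
[312.06175538 121.74580735] [[178 134  78]
 [174 130  77]
 [173 128  76]
 [117  90  64]
 [141 123 101]
 [104  84  62]
 [106  74  41]
 [ 98  69  39]]
to [np.float64(384.72217295230837), np.float64(252.6185322135655), 200] mm [-196.9 -246.9    7.7] units [-0.6565 -0.823   0.0257]
```

Emit:
drive_tool(
  deltas=[-0.0938,-0.1176,0,0,0,0,-0.0938,-0.1176,0,0,0,0,-0.0938,-0.1176,0,0,0,0,-0.0938,-0.1176,0,0,0,0,-0.0938,-0.1176,0,0,0,0,-0.0938,-0.1176,0,0,0,0,-0.0938,-0.1176,0,0,0,0,0,0,0,0,0,0,0,0,0,0,0,0,0,0,0,0,0,0],
)

```text
time: 9.55
position: [384.7, 251.7, 204.4]
eef_rot: [3.058, 0.72, 0.0]
contact_force: [-0.1, -0.7, -0.4]
grip_width: 87.2
grasp_force: 0.0
```

Run:
```python
from h import *
p,R=state(); w=cam('wrist'); cv2.imwrite('pics/w3.png',w['pixels'][:,:,::-1])
q=proj(w,[385,252.5,105]); print(q,w['pixels'][int(q[1]),int(q[0])])
print(blob(w,flood(w,q,40),q,105))
t=cam('top'); print('jar',proj(t,[671,119,90])); q=proj(t,[671,119,90]); print(blob(t,flood(t,q,14),q,90))
rel(p,R,[384.7,252.5,80])
```

```text
t 9.55 pos [384.7 251.7 204.4] yaw 26.51 zax [ 0. -0. -1.] w 87.2 q [-0.07  0.03 -0.61  1.9   0.02  1.22 -1.79] F [-0.1 -0.7 -0.4] g 0.0
[317.59893813 247.06088306] [232 226 192]
[383.6 252.7  10.7  10.3  26.5 192.5]
jar [262.00552152 196.7651718 ]
[675.1 119.4  56.3  48.    1.1 322.5]
to [384.7, 252.5, 80] mm [  0.3  -0.7 124.4] units [ 0.0012 -0.0024  0.4147]
```

View pics/w3.png

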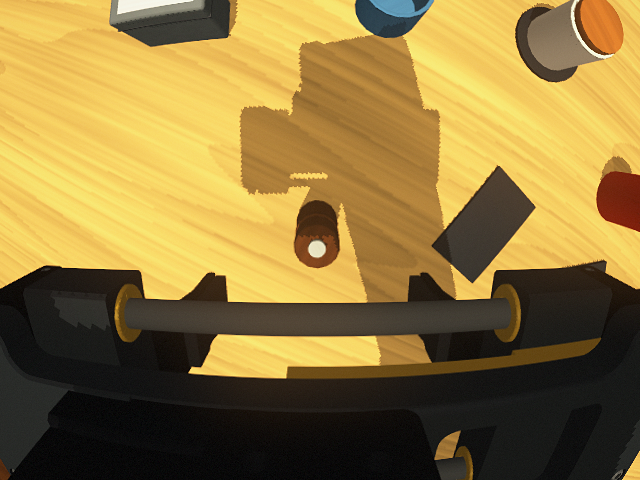

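The wrist view shows the mill button at (317,248), and the jar standing on its coaster at (575,45) top right.

Emit:
drive_tool(
  deltas=[-0.002,-0.0046,0.06,0,0,0,0,0,0.1,0,0,0,0,0,0.1,0,0,0,0,0,0.08,0,0,0,0,0,0.05,0,0,0,0,0,0.02,0,0,0,0,0,0.0047,0,0,0,0,0,0,0,0,0,0,0,0,0,0,0,0,0,0,0,0,0],
)

```text
time: 10.65
position: [383.4, 253.5, 80.7]
eef_rot: [-3.057, -0.722, -0.002]
contact_force: [0.1, 0.2, 0.5]
grip_width: 86.9
grasp_force: 0.0
```

Emit:
drive_tool(
  deltas=[0,0,0,0,0,0,0,0,0,0,0,0,0,0,0,0,0,0,0,0,0,0,0,0,0,0,0,0,0,0,0,0,0,0,0,0,0,0,0,0,0,0,0,0,0,0,0,0,0,0,0,0,0,0,0,0,0,0,0,0],
  fingers=0.25,
  force=15,
)

```text
time: 11.65
position: [382.9, 253.2, 80.0]
eef_rot: [3.057, 0.722, -0.0]
contact_force: [0.5, -0.1, 0.4]
grip_width: 32.8
grasp_force: 15.0
```

Run:
```python
from h import *
p,R=state(); rel(p,R,[362,-265,200])
```

```text
t 11.65 pos [382.9 253.2  80. ] yaw 26.57 zax [ 0. -0. -1.] w 32.8 q [-0.11  0.19 -0.62  2.04  0.13  0.96 -1.89] F [ 0.5 -0.1  0.4] g 15.0
to [362, -265, 200] mm [-250.5  454.1 -119.9] units [-0.835   1.5138 -0.3998]
```

Emit:
drive_tool(
  deltas=[0,0,-0.06,0,0,0,0,0,-0.12,0,0,0,0,0,-0.14,0,0,0,0,0,-0.08,0,0,0,-0.0247,0.1448,0,0,0,0,-0.0247,0.1448,0,0,0,0,-0.0247,0.1448,0,0,0,0,-0.0247,0.1448,0,0,0,0,-0.0247,0.1448,0,0,0,0,-0.0247,0.1448,0,0,0,0],
)

```text
time: 12.65
position: [459.8, -1.5, 200.0]
eef_rot: [3.057, 0.722, 0.0]
contact_force: [0.9, 1.2, -2.1]
grip_width: 32.9
grasp_force: 15.0
```

Emit:
drive_tool(
  deltas=[-0.1145,0.1073,0,0,0,0,-0.1145,0.1073,0,0,0,0,-0.1145,0.1073,0,0,0,0,-0.1145,0.1073,0,0,0,0,0,0,0.05,0,0,0,0,0,0.05,0,0,0,0,0,0,0,0,0,0,0,0,0,0,0,0,0,0,0,0,0,0,0,0,0,0,0],
)

```text
time: 13.65
position: [394.9, -176.3, 170.7]
eef_rot: [3.057, 0.723, 0.001]
contact_force: [0.4, -0.5, -1.4]
grip_width: 33.0
grasp_force: 15.0
```

Run:
```python
from h import *
p,R=state(); w=cam('wrist'); cv2.imwrite('pics/w4.png',w['pixels'][:,:,::-1])
q=proj(w,[362,-265,6]); print(q,w['pixels'][int(q[1]),int(q[0])])
print(blob(w,flood(w,q,20),q,6)); rel(p,R,[362,-265,130])
q=proj(w,[451,-76.5,6]); print(q); print(blob(w,flood(w,q,20),q,6))
```

```text
t 13.65 pos [ 394.9 -176.3  170.7] yaw 26.6 zax [ 0.001 -0.    -1.   ] w 33.0 q [ 0.43 -0.03 -0.11  2.03 -0.    1.15 -0.79] F [ 0.4 -0.5 -1.4] g 15.0
[388.1291435  301.12209555] [45 25 14]
[ 360.3 -238.9   48.    28.5  118.4  826.5]
to [362, -265, 130] mm [-69.2  64.5  40.7] units [-0.2306  0.2152  0.1358]
[241.3389237  117.24988333]
[ 442.7  -90.    77.3   69.   122.9 4201.5]
```

View pics/w4.png

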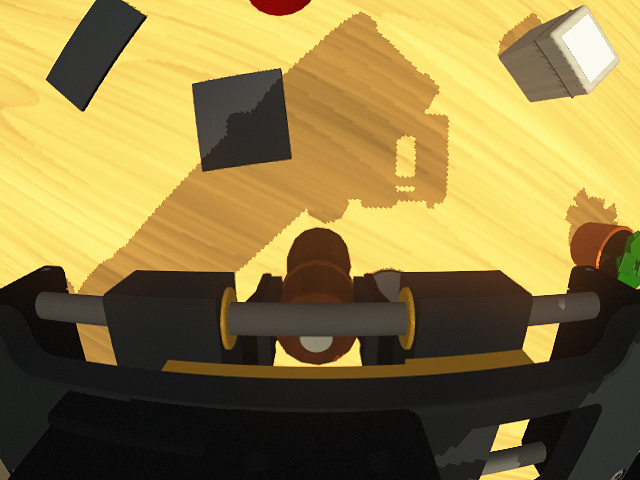

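The square coaster shows at (242,120) and the mill is held, but the small coaster is hidden behind the fingers. I'll use the top and scene estimates, which agree.

Emit:
drive_tool(
  deltas=[-0.0775,0.0714,0,0,0,0,-0.0775,0.0714,0,0,0,0,-0.0775,0.0714,0,0,0,0,0,0,0.08,0,0,0,0,0,0.1,0,0,0,0,0,0.06,0,0,0,0,0,0.023,0,0,0,0,0,0.01,0,0,0,0,0,0,0,0,0,0,0,0,0,0,0],
)

```text
time: 14.7
position: [361.5, -265.4, 89.1]
eef_rot: [3.056, 0.722, 0.002]
contact_force: [0.7, -0.3, -1.7]
grip_width: 33.1
grasp_force: 15.0
```

Run:
```python
from h import *
p,R=state(); rel(p,R,[361.3,-265,86])
```

```text
t 14.7 pos [ 361.5 -265.4   89.1] yaw 26.58 zax [ 0.002 -0.001 -1.   ] w 33.1 q [ 0.53  0.1  -0.    2.08  0.    0.96 -0.58] F [ 0.7 -0.3 -1.7] g 15.0
to [361.3, -265, 86] mm [-0.  -0.4  3.1] units [-0.     -0.0014  0.0105]
```

Emit:
drive_tool(
  deltas=[0,0,0.003,0,0,0,0,0,0.003,0,0,0,0,0,0.002,0,0,0,0,0,0.001,0,0,0,0,0,0,0,0,0,0,0,0,0,0,0,0,0,0,0,0,0,0,0,0,0,0,0,0,0,0,0,0,0,0,0,0,0,0,0],
)

```text
time: 15.7
position: [361.0, -265.2, 85.7]
eef_rot: [3.057, 0.722, 0.001]
contact_force: [-0.6, -1.2, 5.5]
grip_width: 32.7
grasp_force: 15.0
```

Emit:
drive_tool(
  deltas=[0,0,0,0,0,0,0,0,0,0,0,0,0,0,0,0,0,0,0,0,0,0,0,0,0,0,0,0,0,0,0,0,-0.03,0,0,0,0,0,-0.1,0,0,0,0,0,-0.12,0,0,0,0,0,-0.1,0,0,-0.0232,0,0,-0.05,0,0,-0.0232],
  fingers=1,
)

```text
time: 16.7
position: [361.7, -265.5, 209.0]
eef_rot: [2.914, 1.165, 0.004]
contact_force: [0.6, 0.8, -0.1]
grip_width: 86.4
grasp_force: 0.0
```

Emit:
drive_tool(
  deltas=[0.0996,0.109,0,0,0,0,0.0996,0.109,0,0,0,0,0.0996,0.109,0,0,0,0,0.0996,0.109,0,0,0,0,0.0996,0.109,0,0,0,0,0.0996,0.109,0,0,0,0,0,0,0,0,0,-0.0232,0,0,0,0,0,-0.0232,0,0,0,0,0,-0.0232,0,0,0,0,0,0],
)

```text
time: 17.7
position: [625.8, -285.0, 205.9]
eef_rot: [-2.597, -1.767, -0.0]
contact_force: [0.2, 0.1, -0.1]
grip_width: 87.4
grasp_force: 0.0
```

Run:
```python
from h import *
p,R=state(); w=cam('wrist'); cv2.imwrite('pics/w5.png',w['pixels'][:,:,::-1])
q=proj(w,[626,-284.8,90]); print(q,w['pixels'][int(q[1]),int(q[0])])
print('tea',blob(w,flood(w,q,20),q,90)); rel(p,R,[626,-284.8,50])
q=proj(w,[362,-265,6]); print('S px',q,'button',proj(w,[362,-265,111]))
t=cam('top');print('jar L px',proj(t,[671,119,96]),'mill',proj(t,[362,-265,111])); cv2.imwrite('pics/t2.png',t['pixels'][:,:,::-1])
for q in((451,-76.5),(459.3,94.5)):
  k=proj(t,[*q,6]); print(blob(t,t['pixels'].max(2)<62,k,6))
```

```text
t 17.7 pos [ 625.8 -285.   205.9] yaw 68.47 zax [ 0.  0. -1.] w 87.4 q [ 0.44  0.49 -0.12  1.31  0.06  1.34 -0.05] F [ 0.2  0.1 -0.1] g 0.0
[318.19996198 242.17984419] [218 219 193]Traceback (most recent call last):
  File "<stdin>", line 4, in <module>
  File "h.py", line 25, in blob
    k=max(cs,key=lambda k:cv2.pointPolygonTest(k,tuple(map(float,seed)),True))
ValueError: max() iterable argument is empty
```

View pics/w5.png

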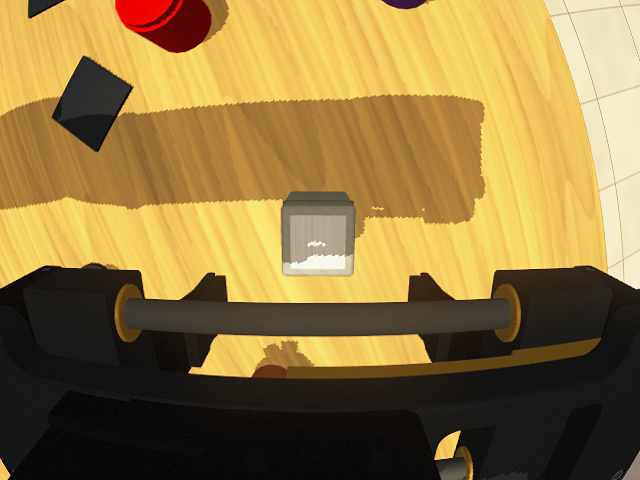

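The wrist view shows the tin's top face at cols 282–355, rows 203–276, square with the gripper and centred near (318,239).

Run:
```python
from h import *
p,R=state(); w=cam('wrist')
im=cv2.imread('pics/w5.png').astype(int); sat=np.ptp(im,axis=2)
print([tuple(im[r,318]) for r in range(196,212,2)]+[tuple(im[r,318]) for r in range(270,282,2)])
C=onplane(w,[(318.5,203.5),(318.5,276),(282,255),(355,255)],90); print(C,C[:2].mean(0),C[2:].mean(0))
m=((sat<45)&(im.max(2)>95)).astype(np.uint8); print(blob(w,m,(318,240),90))
rel(p,R,[*C.mean(0),50])
t=cam('top');print('jar L px',proj(t,[671,119,96]),'mill',proj(t,[362,-265,111])); cv2.imwrite('pics/t2.png',t['pixels'][:,:,::-1])
for q in((451,-76.5),(459.3,94.5)):
  k=proj(t,[*q,6]); print(blob(t,t['pixels'].max(2)<62,k,6))
q=proj(w,[451,-76,6]); print('Qw',blob(w,flood(w,q,25),q,6))
```

```text
t 17.75 pos [ 625.7 -285.1  205.9] yaw 68.14 zax [ 0.  0. -1.] w 86.9 q [ 0.44  0.49 -0.12  1.31  0.06  1.34 -0.06] F [-0.5  0.7 -0.7] g 0.0
[(np.int64(67), np.int64(83), np.int64(90)), (np.int64(69), np.int64(84), np.int64(91)), (np.int64(52), np.int64(66), np.int64(73)), (np.int64(67), np.int64(85), np.int64(91)), (np.int64(66), np.int64(83), np.int64(91)), (np.int64(85), np.int64(107), np.int64(114)), (np.int64(94), np.int64(116), np.int64(123)), (np.int64(97), np.int64(121), np.int64(129)), (np.int64(170), np.int64(205), np.int64(212)), (np.int64(174), np.int64(207), np.int64(216)), (np.int64(161), np.int64(194), np.int64(199)), (np.int64(101), np.int64(194), np.int64(237)), (np.int64(99), np.int64(204), np.int64(244)), (np.int64(100), np.int64(202), np.int64(244))]
[[ 636.77807185 -258.48431534]
 [ 616.47461204 -309.20482976]
 [ 597.56805459 -283.96344492]
 [ 647.57032766 -304.02184762]] [ 626.62634194 -283.84457255] [ 622.56919113 -293.99264627]
[ 626.1 -283.2   52.8   52.8  158.  4888.5]
to [np.float64(624.5977665334581), np.float64(-288.9186094084182), 50] mm [ -4.    0.3 155.9] units [-0.0133  0.0011  0.5196]
jar L px [261.80429779 196.36823821] mill [416.49380975 321.98346717]
[449.5 -77.   76.3  74.4 122.9 755. ]
[459.2  95.5 100.3  58.3 166.7 791. ]
Qw [ 449.2  -75.4   78.3   78.    32.9 3873.5]
```

Emit:
drive_tool(
  deltas=[0.006,-0.001,0.06,0,0,0,0,0,0.1,0,0,0,0,0,0.1,0,0,0,0,0,0.1,0,0,0,0,0,0.08,0,0,0,0,0,0.05,0,0,0,0,0,0.023,0,0,0,0,0,0,0,0,0,0,0,0,0,0,0,0,0,0,0,0,0],
)

```text
time: 18.85
position: [627.1, -283.5, 53.1]
eef_rot: [2.598, 1.763, 0.002]
contact_force: [0.4, -0.3, 0.7]
grip_width: 86.9
grasp_force: 0.0
```

Emit:
drive_tool(
  deltas=[0,0,0,0,0,0,0,0,0,0,0,0,0,0,0,0,0,0,0,0,0,0,0,0,0,0,0,0,0,0,0,0,0,0,0,0,0,0,0,0,0,0,0,0,0,0,0,0,0,0,0,0,0,0,0,0,0,0,0,0],
  fingers=0.45,
  force=20,
)

```text
time: 19.85
position: [626.3, -283.2, 51.6]
eef_rot: [2.599, 1.764, 0.0]
contact_force: [0.1, -0.2, 0.8]
grip_width: 53.5
grasp_force: 20.0
```

Run:
```python
from h import *
p,R=state(); rel(p,R,[449.8,-75.7,130])
```

```text
t 19.85 pos [ 626.3 -283.2   51.6] yaw 68.33 zax [ 0. -0. -1.] w 53.5 q [ 0.44  0.62 -0.12  1.46  0.08  1.07 -0.07] F [ 0.1 -0.2  0.8] g 20.0
to [449.8, -75.7, 130] mm [ 127.7 -240.6  -78.4] units [ 0.4256 -0.802  -0.2615]
```

View pics/t2.png

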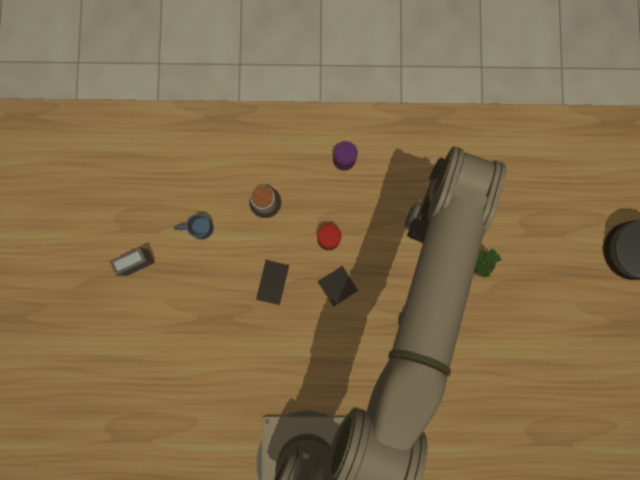

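The top view shows the jar on its coaster at (264,200). Cup and plant are unmoved, though the arm hides the mill.

Emit:
drive_tool(
  deltas=[0,0,-0.04,0,0,0,0,0,-0.1,0,0,0,0,0,-0.12,0,0,0,0.0709,-0.1337,0,0,0,0,0.0709,-0.1337,0,0,0,0,0.0709,-0.1337,0,0,0,0,0.0709,-0.1337,0,0,0,0,0.0709,-0.1337,0,0,0,0,0.0709,-0.1337,0,0,0,0,0,0,0,0,0,0.0197],
)

```text
time: 20.85
position: [446.4, -71.6, 129.8]
eef_rot: [-2.699, -1.606, 0.002]
contact_force: [0.5, 0.3, -2.3]
grip_width: 54.0
grasp_force: 20.0
```

Emit:
drive_tool(
  deltas=[0,0,0,0,0,0.0197,0,0,0,0,0,0.0197,0,0,0,0,0,0.0197,0,0,0,0,0,0.0195,0,0,0.07,0,0,0,0,0,0.09,0,0,0,0,0,0.05,0,0,0,0,0,0.02,0,0,0,0,0,0.005,0,0,0,0,0,0,0,0,0],
)

```text
time: 21.85
position: [450.2, -75.8, 59.8]
eef_rot: [3.012, 0.891, 0.001]
contact_force: [0.0, -0.0, -1.1]
grip_width: 53.9
grasp_force: 20.0
```

Run:
```python
from h import *
p,R=state(); rel(p,R,[449.8,-75.7,57.6])
```

```text
t 21.85 pos [450.2 -75.8  59.8] yaw 32.94 zax [ 0.001 -0.    -1.   ] w 53.9 q [ 0.27  0.17 -0.22  2.08  0.05  0.9  -0.97] F [ 0.  -0.  -1.1] g 20.0
to [449.8, -75.7, 57.6] mm [-0.3 -0.3  2.2] units [-0.0009 -0.001   0.0075]
```

Emit:
drive_tool(
  deltas=[0,-0.001,0.003,0,0,0,0,0,0.002,0,0,0,0,0,0.002,0,0,0,0,0,0.001,0,0,0,0,0,0,0,0,0,0,0,0,0,0,0,0,0,0,0,0,0,0,0,0,0,0,0,0,0,0,0,0,0,0,0,0,0,0,0],
)

```text
time: 22.85
position: [449.9, -75.5, 57.4]
eef_rot: [3.012, 0.891, 0.001]
contact_force: [-1.5, 0.0, 6.8]
grip_width: 53.6
grasp_force: 20.0
```

Emit:
drive_tool(
  deltas=[0,0,0,0,0,0,0,0,0,0,0,0,0,0,0,0,0,0,0,0,0,0,0,0,0,0,0,0,0,0,0,0,-0.04,0,0,0,0,0,-0.1,0,0,0,0,0,-0.14,0,0,0,0,0,-0.12,0,0,-0.023,0,0,-0.09,0,0,-0.023],
  fingers=1,
)

```text
time: 23.85
position: [450.0, -75.4, 207.1]
eef_rot: [2.848, 1.323, 0.004]
contact_force: [0.2, -0.4, -0.3]
grip_width: 86.9
grasp_force: 0.0
```

Emit:
drive_tool(
  deltas=[0.1329,-0.0911,0,0,0,0,0.1329,-0.0911,0,0,0,0,0.1329,-0.0911,0,0,0,0,0.1329,-0.0911,0,0,0,0,0.1329,-0.0911,0,0,0,0,0.1329,-0.0911,0,0,0,0,0.1329,-0.0911,0,0,0,0,0.1329,-0.0911,0,0,0,0,0.1329,-0.0911,0,0,0,0,0.1329,-0.0911,0,0,0,0],
)

```text
time: 24.85
position: [500.8, 406.8, 204.6]
eef_rot: [2.853, 1.314, 0.001]
contact_force: [-0.4, -0.6, -0.1]
grip_width: 87.3
grasp_force: 0.0
```

Emit:
drive_tool(
  deltas=[0.1329,-0.0911,0,0,0,0,0,0,0,0,0,-0.023,0,0,0,0,0,-0.023,0,0,0,0,0,-0.023,0,0,0,0,0,-0.023,0,0,0,0,0,-0.023,0,0,0,0,0,-0.023,0,0,0,0,0,-0.023,0,0,0,0,0,-0.023,0,0,0,0,0,0],
)

```text
time: 25.85
position: [505.9, 452.9, 204.3]
eef_rot: [1.668, 2.662, -0.0]
contact_force: [-1.1, 0.4, 0.2]
grip_width: 87.2
grasp_force: 0.0
```

Run:
```python
from h import *
p,R=state(); w=cam('wrist'); cv2.imwrite('pics/w6.png',w['pixels'][:,:,::-1])
im=w['pixels'].astype(int); m=((np.ptp(im,axis=2)<45)&(im.max(2)>95)).astype(np.uint8)
q=proj(w,[506,453.2,85]); b=blob(w,m,q,85); print(q,b); rel(p,R,[b[0],b[1],50])
t=cam('top'); cv2.imwrite('pics/t3.png',t['pixels'][:,:,::-1]); im=t['pixels'].astype(int); mx=im.max(2); sat=np.ptp(im,axis=2)
q=proj(t,[449.9,-75.5,96]); print('teatop',blob(t,(mx>120)&(sat<40),q,96))
q=proj(t,[671,119,96]); print('jar',blob(t,flood(t,q,14),q,96))
q=proj(t,[361.3,-265,111]); u,v=np.round(q).astype(int); r=((mx>90)&(sat<35))[v-8:v+8,u-8:u+8]; y,x=np.nonzero(r); print('mill',len(x),onplane(t,[(x.mean()+u-8,y.mean()+v-8)],111))
print('O',blob(t,mx<62,proj(t,[459.3,95,6]),6))
```

```text
t 25.85 pos [505.9 452.9 204.3] yaw 115.86 zax [ 0. -0. -1.] w 87.2 q [-0.29  0.58 -0.76  1.32  0.39  1.4  -0.58] F [-1.1  0.4  0.2] g 0.0
[317.45119391 241.47256605] [ 502.1  459.4   75.3   38.3  115.8 3721. ]
to [np.float32(502.1), np.float32(459.4), 50] mm [  7.5  -0.6 154.3] units [ 0.025  -0.0019  0.5142]
teatop [449.  -76.1  45.4  45.4 122.8 304. ]
jar [674.4 118.7  56.1  47.8   1.  321. ]
mill 21 [[ 362.88525139 -265.66286527]]
O [457.3  95.9 104.9  63.7 167.  896. ]
```

View pics/w6.png

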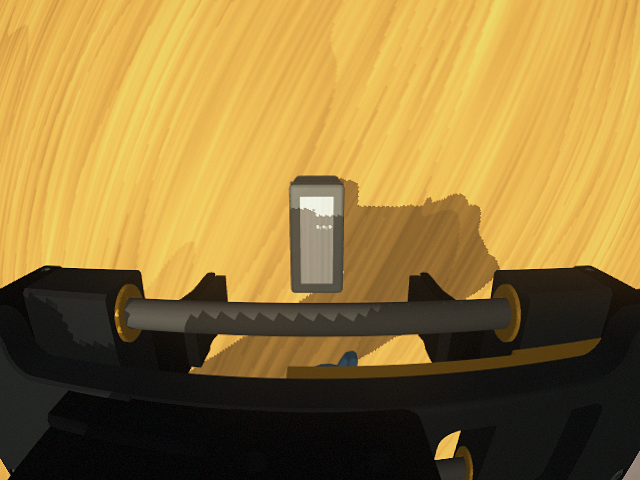

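The oblong tin's top face spans cols 290–344 and rows 187–293, centre about (317,240), and is aligned with the gripper.

Emit:
drive_tool(
  deltas=[0.004,0,0.06,0,0,0,0,0,0.1,0,0,0,0,0,0.1,0,0,0,0,0,0.1,0,0,0,0,0,0.08,0,0,0,0,0,0.05,0,0,0,0,0,0.024,0,0,0,0,0,0,0,0,0,0,0,0,0,0,0,0,0,0,0,0,0],
)

```text
time: 26.95
position: [505.7, 454.9, 50.8]
eef_rot: [1.671, 2.66, 0.003]
contact_force: [0.0, 0.8, 0.6]
grip_width: 87.3
grasp_force: 0.0
```

Emit:
drive_tool(
  deltas=[0,0,0,0,0,0,0,0,0,0,0,0,0,0,0,0,0,0,0,0,0,0,0,0,0,0,0,0,0,0,0,0,0,0,0,0,0,0,0,0,0,0,0,0,0,0,0,0,0,0,0,0,0,0,0,0,0,0,0,0],
  fingers=0.3,
  force=20,
)

```text
time: 27.95
position: [505.1, 454.4, 49.4]
eef_rot: [-1.671, -2.661, 0.0]
contact_force: [0.0, -0.5, 0.4]
grip_width: 39.9
grasp_force: 20.0
```

Run:
```python
from h import *
p,R=state(); rel(p,R,[458.5,95,150])
```

```text
t 27.95 pos [505.1 454.4  49.4] yaw 115.75 zax [-0. -0. -1.] w 39.9 q [-0.32  0.71 -0.7   1.46  0.48  1.14 -0.65] F [ 0.  -0.5  0.4] g 20.0
to [458.5, 95, 150] mm [-303.4 -198.1 -100.6] units [-1.0115 -0.6603 -0.3353]
```

Emit:
drive_tool(
  deltas=[0,0,-0.04,0,0,0,0,0,-0.1,0,0,0,0,0,-0.12,0,0,0,0,0,-0.075,0,0,0,-0.1264,-0.0825,0,0,0,0,-0.1264,-0.0825,0,0,0,0,-0.1264,-0.0825,0,0,0,0,-0.1264,-0.0825,0,0,0,0,-0.1264,-0.0825,0,0,0,0,0,0,0,0,0,-0.0237],
)

```text
time: 28.95
position: [476.5, 222.8, 149.9]
eef_rot: [1.476, 2.77, -0.007]
contact_force: [0.9, 0.3, -3.6]
grip_width: 39.8
grasp_force: 20.0
```

Emit:
drive_tool(
  deltas=[0,0,0,0,0,-0.0237,0,0,0,0,0,-0.0237,0,0,0,0,0,-0.0237,0,0,0,0,0,-0.0237,0,0,0,0,0,-0.0237,0,0,0,0,0,0,0,0,0,0,0,0,0,0,0,0,0,0,0,0,0,0,0,0,0,0,0,0,0,0],
)

```text
time: 29.95
position: [476.0, 229.8, 150.0]
eef_rot: [0.359, 3.121, -0.0]
contact_force: [-0.4, 0.4, -3.3]
grip_width: 39.6
grasp_force: 20.0
```

Run:
```python
from h import *
p,R=state(); w=cam('wrist'); cv2.imwrite('pics/w7.png',w['pixels'][:,:,::-1])
q=proj(w,[458.5,95,6]); print(q); mx=w['pixels'].max(2)
print(blob(w,mx<90,q,6),blob(w,flood(w,q,20),q,6)); rel(p,R,[458.5,95.3,56])
```

```text
t 29.95 pos [476.  229.8 150. ] yaw 166.87 zax [ 0. -0. -1.] w 39.6 q [ 0.28  0.33 -0.94  1.79  0.29  1.17  0.59] F [-0.4  0.4 -3.3] g 20.0
[159.73336509 249.29062557]
[7.112000e+02 1.671000e+02 1.120700e+03 4.976000e+02 7.740000e+01
 1.246995e+05] [  707.1   179.   1100.4   477.9    75.8 63645.5]
to [458.5, 95.3, 56] mm [ -13.5 -135.    94. ] units [-0.0449 -0.4499  0.3133]
```

View pics/w7.png

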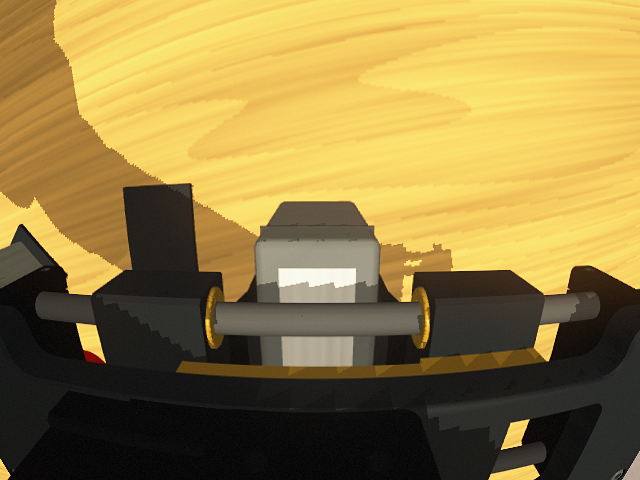

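The coaster's far short edge is visible, with corners near (124,188) and (191,184). I'll take the centre from those.

Run:
```python
from h import *
w=cam('wrist'); im=cv2.imread('pics/w7.png').max(2).astype(int)
# left/right edges at rows 195..262 and far edge at cols 130..186
L,Rr,T=[],[],[]
for r in range(196,264,4):
    x=np.nonzero(im[r,100:230]<90)[0]+100; L.append((x[0]-.5,r)); Rr.append((x[-1]+.5,r))
for c in range(130,187,4): T.append((c,np.nonzero(im[165:230,c]<90)[0][0]+164.5))
P=[onplane(w,k,6) for k in(L,Rr,T)]
def ln(p): return [float(v) for v in cv2.fitLine(p.astype(np.float32),cv2.DIST_HUBER,0,.01,.01).ravel()]
l=[ln(p) for p in P]; print([round(np.degrees(np.arctan2(k[1],k[0]))%180,1) for k in l])
def X(a,b):
    s=np.linalg.solve(np.array([[a[0],-b[0]],[a[1],-b[1]]]),np.array([b[2]-a[2],b[3]-a[3]])); return np.array(a[2:])+s[0]*np.array(a[:2])
A,B=X(l[0],l[2]),X(l[1],l[2]); u=np.array(l[0][:2]); u*=-np.sign(u[0])
print(A,B,np.linalg.norm(A-B),'centre',(A+B)/2-54*u)
```

```text
[np.float64(167.0), np.float64(167.5), np.float64(77.2)]
[397.32108328  77.13242333] [411.71213196 140.28791731] 64.77436763477805 centre [457.12216256  96.5177279 ]
```

Emit:
drive_tool(
  deltas=[-0.0142,-0.1493,0,0,0,0,-0.0142,-0.1493,0,0,0,0,-0.0143,-0.1494,0,0,0,0,0,0,0.08,0,0,-0.0006,0,0,0.1,0,0,0,0,0,0.08,0,0,0,0,0,0.035,0,0,0,0,0,0.01,0,0,0,0,0,0,0,0,0,0,0,0,0,0,0],
)

```text
time: 31.05
position: [458.9, 96.3, 59.5]
eef_rot: [0.351, 3.12, 0.0]
contact_force: [0.0, 0.2, -2.2]
grip_width: 39.5
grasp_force: 20.0
```

Run:
```python
from h import *
p,R=state(); rel(p,R,[458,96,55.4])
```

```text
t 31.05 pos [458.9  96.3  59.5] yaw 167.16 zax [ 0.002  0.    -1.   ] w 39.5 q [ 0.5   0.31 -0.89  2.02  0.29  0.95  0.81] F [ 0.   0.2 -2.2] g 20.0
to [458, 96, 55.4] mm [ 0.8 -0.5  4.1] units [ 0.0028 -0.0017  0.0136]
```

Emit:
drive_tool(
  deltas=[0.001,-0.001,0.004,0,0,0,0,0,0.003,0,0,0,0,0,0.002,0,0,0,0,0,0.002,0,0,0,0,0,0,0,0,0,0,0,0,0,0,0,0,0,0,0,0,0,0,0,0,0,0,0,0,0,0,0,0,0,0,0,0,0,0,0],
)

```text
time: 32.05
position: [457.9, 95.8, 55.2]
eef_rot: [0.351, 3.122, -0.0]
contact_force: [-2.3, -0.4, 2.9]
grip_width: 39.8
grasp_force: 20.0
```

Emit:
drive_tool(
  deltas=[0,0,0,0,0,0,0,0,0,0,0,0,0,0,0,0,0,0,0,0,0,0,0,0,0,0,0,0,0,0,0,0,-0.03,0,0,0,0,0,-0.1,0,0,0,0,0,-0.14,0,0,0,0,0,-0.14,0,0,0,0,0,-0.1,0,0,0],
  fingers=1,
)

```text
time: 33.05
position: [458.2, 96.4, 211.3]
eef_rot: [0.35, 3.119, 0.0]
contact_force: [1.1, -0.6, -0.9]
grip_width: 87.0
grasp_force: 0.0
```

Emit:
drive_tool(
  deltas=[0,0.14,0,0,0,0,0,0.15,0,0,0,0,0,0.15,0,0,0,0,0,0.15,0,0,0,0,0,0.15,0,0,0,0,0,0.15,0,0,0,0,0,0.15,0,0,0,0,0,0.15,0,0,0,0,0,0,0,0,0,0,0,0,0,0,0,0],
)

```text
time: 34.05
position: [536.3, 445.1, 208.1]
eef_rot: [-0.348, -3.121, -0.001]
contact_force: [0.4, -0.3, -0.5]
grip_width: 87.0
grasp_force: 0.0
```

Run:
```python
from h import *
p,R=state(); t=cam('top'); s=cam('scene')
a=[cv2.resize(t['pixels'][130:350,180:440],(400,338),interpolation=3),cv2.resize(s['pixels'][80:310,150:420],(400,338),interpolation=3)]
cv2.imwrite('pics/f.png',np.hstack(a)[:,:,::-1])
im=t['pixels'].astype(int); mx=im.max(2); sat=np.ptp(im,axis=2); b=(mx>120)&(sat<40)
print('tea',blob(t,b,proj(t,[449.9,-75.5,96]),96)); print('bis',blob(t,b,proj(t,[458,96,91]),91))
for n,X in(('tea',[449.9,-75.5,96]),('bis',[458,96,91]),('jar',[671,119,96])):
  q=proj(s,X); print(n,'scene',blob(s,flood(s,q,16),q,X[2]))
print('cup',blob(t,im[:,:,2]-im[:,:,0]>10,(200,226),62),'plant',blob(t,im[:,:,1]-im[:,:,0]>15,(483,262),90))
```

```text
t 34.05 pos [536.3 445.1 208.1] yaw 167.29 zax [-0.001  0.    -1.   ] w 87.0 q [-0.2   0.67 -0.91  1.25  0.51  1.46  0.3 ] F [ 0.4 -0.3 -0.5] g 0.0
tea [449.  -76.1  45.4  44.5 123.9 298. ]
bis [449.1 -76.3  45.5  44.6 123.9 298. ]
tea scene [447.6 -76.   38.7  38.7  33.2 215.5]
bis scene [461.6  93.3  73.5  27.6 161.7 194. ]
jar scene [669.9 118.5  51.9  48.6  33.7 329. ]
cup [613.1 264.3  35.3   9.2  34.7  24.5] plant [ 523.9 -443.6   65.    33.2   98.6  102.5]
```

View pics/f.png

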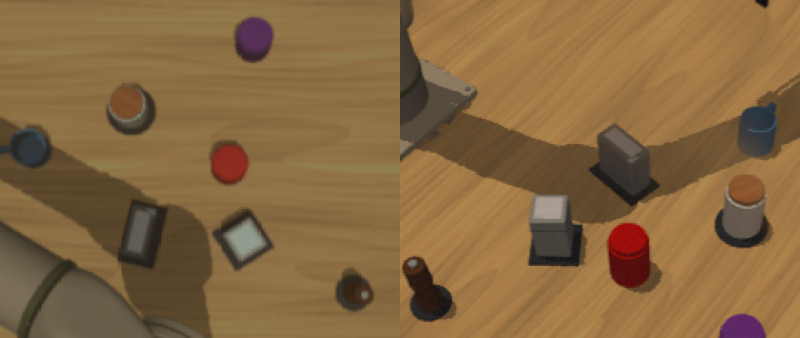

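All four stand on their coasters: jar, oblong tin, square tin and mill. I'll check the mill's lean and the shadowed tin numerically.

Run:
```python
from h import *
t=cam('top'); s=cam('scene')
f=lambda q:((q-[150,80])*[400/270,338/230]+[400,0]).round(1)
print('pred scene panel: mill top',f(proj(s,[361.3,-265,111])),'base',f(proj(s,[361.3,-265,6])))
im=s['pixels'].astype(int); m=(im.max(2)>105)&(np.ptp(im,axis=2)<45)
q=proj(s,[361.3,-265,111]); u,v=q.round().astype(int); y,x=np.nonzero(m[v-7:v+8,u-7:u+8]); k=(x.mean()+u-7,y.mean()+v-7); print(q,k,onplane(s,[k],111))
im=t['pixels'].astype(int); q=proj(t,[458,96,91]); u,v=q.round().astype(int); print(im[v,u])
b=(im.max(2)>65)&(np.ptp(im,axis=2)<25); print('bis',blob(t,b,q,91))
q=proj(s,[458,96,91]); print('bis scene',blob(s,flood(s,q,10),q,91))
for a in((458,96),): pass
print('O',blob(t,(im.max(2)<62)|b,q*0+proj(t,[458,96,6]),6))
```

```text
pred scene panel: mill top [411.8 262.5] base [430.2 301.4]
[157.96737034 258.61590399] (np.float64(157.8421052631579), np.float64(258.5263157894737)) [[ 360.92875018 -264.98423611]]
[98 94 84]
bis [464.   93.8  75.1  32.  166.5 292. ]
bis scene [459.   95.9  63.8  23.1 167.7 174.5]
O [458.8  95.3 106.9  63.7 167.  927. ]
```

```bash
python3 -c "
from plant import ctrl
print(ctrl.job_done())"
```

```text
the job is handed in; nothing more can be done
None
```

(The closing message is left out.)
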